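Lift a printed cover off the build plate with a spatula

TASK

The flat printed cover is still lying on the printer's build plate. Work the spatula right in under it (the stop bar at its back will hold it), lift it off riding on the blade without touching it by hand or digging hard into the plate, and lower it centrally and squarely onto the two rails of the rack with the blade going down between them. Then draw the spatula out, lay it flat on the bench again, and leave the spool, the bin and the loose profile as they are.

Things in the scene. Friction and masses are not known exactly. Their poses are not given: they have to be found in the camera images.
- cover: Flat grey printed cover lying on the build plate: a top slab 120 (its x) x 140 (its y) x 5 mm, with a solid step 80 (x) x 128 (y) x 4 mm centred under it. So the slab overhangs 20 mm at its -x and +x edges, leaving a 4 mm high gap above the plate there. 9 mm high in all. Origin at the centre of the underside of the step, z up. About 0.1 kg, smooth.
- spatula: Steel spatula with raised black handle, lying flat on its blade. Origin: middle of the blade underside's rear edge; x to the tip, z up. Blade x 0 to 130 mm, 70 wide, 1.8 thick, square front edge. A neck at x 2 to 8 (foot 30 wide, 8 high, x 0 to 12) carries the handle: level bar 24 wide (y), 22 high, x -65 to +25, its centre 60 mm above the underside. 0.24 kg, balance point about x = 40.
- spatula_grip (a point): Point in the middle of the handle bar, right over the rear edge of the blade (x = 0, z = 60 mm in the spatula's frame); a good place to grip across the handle's 24 mm.
- spatula_blade (a point): Point on the blade, on its middle line, 55 mm behind the front edge (x = 75, z = 1 mm in the spatula's frame).
- bed: Build plate fixed on the bench: slab 300 (x) x 220 (y) x 18 mm, flat black top at z = 18 mm, open in front (-x, towards the robot) and at the sides. A stop bar 14 mm high lies across its top beyond the cover, clamped so that its front face is anywhere from x = 50 to 140 mm: the pose does not tell where. It will hold the cover against a push. Origin: centre of the underside, z up.
- rack: Rack fixed on the bench: a plywood base 130 (x) x 150 (y) x 10 mm with two upright aluminium rails along x, each 130 mm long and 20 mm thick, centred at y = -57 and +57 mm, flat tops at z = 60 mm. Between the rails is a free gap 94 mm wide, open at both ends and down to the base at z = 10 mm. Origin at the centre of its underside, z up.
- spool: Filament spool lying on its side, 150 mm across, 50 mm high; origin at the centre of its underside. To be left alone.
- bin: Open blue bin 110 x 170 x 70 mm; origin at the centre of its underside. To be left alone.
- profile: Loose piece of aluminium profile 180 (x) x 30 x 30 mm; origin at the centre of its underside. To be left alone.
There are look-alikes about, which are no part of the job. Several things look just like the spatula: the one meant starts nearest to the robot's base.

How it is judged:
On the way, in this order (a step that is already met when the one before it is completed fails the run):
1. the cover rides on the spatula, lifted at least 30 mm clear of the build plate (z of cover in the frame of bed above 0.048 m and contact force between cover and spatula above 0.2 N and contact force between cover and bed below 0.05 N and angle between cover's own z axis and vertical below 0.5 rad), for 0.2 s.
2. the cover rests on the rack's rails with the blade still below it, between the rails (x of cover in the frame of rack between -0.03 and 0.03 m and y of cover in the frame of rack between -0.015 and 0.015 m and z of cover in the frame of rack between 0.057 and 0.063 m and angle between the x axis of cover and the x axis of rack, either way round below 0.2 rad and contact force between cover and rack above 0.3 N and horizontal distance between spatula_blade and cover below 0.06 m and z of spatula_blade in the frame of rack between 0.01 and 0.062 m), for 0.05 s.
At the end, for the whole second after the job is handed in: The cover rests flat on both rails, centred within 30 mm along and 15 mm across, square within 0.2 rad, clear of the spatula; the spatula lies flat on the bench, released and at rest; spool, bin and profile are within 20 mm of where they were (x of cover in the frame of rack between -0.03 and 0.03 m and y of cover in the frame of rack between -0.015 and 0.015 m and z of cover in the frame of rack between 0.057 and 0.063 m and angle between the x axis of cover and the x axis of rack, either way round below 0.2 rad and angle between each of cover, spatula's own z axis and vertical below 0.05 rad and linear speed of each of cover, spatula below 0.01 m/s and contact force between cover and spatula below 0.05 N and height (world z) of spatula between -0.004 and 0.005 m and distance of each of spool, bin, profile from where it was at the start of the episode below 0.02 m); the robot touches nothing.
It fails at once if the robot's fingers or arm touch the cover (over 1 N) (contact force between any of the arm, the fingers and cover above 1 N).
It fails at once if the spatula digs into the build plate with more than 40 N, plate or stop (contact force between spatula and bed above 40 N).
It fails at once if a bystander (spool, bin, profile) is moved more than 20 mm (distance of any of spool, bin, profile from where it was at the start of the episode above 0.02 m).
It also fails if it takes over 70 s, if anything falls off the work surface, if the arm or the gripper's body presses on something with over 40 N, if the wrist force passes 120 N, or if a joint passes its speed limit or range.

ROBOT

A 6-joint arm with a two-finger parallel gripper is mounted at the origin on the work surface. World frame = base frame: x ahead of the robot, y to its left, z up, the work surface at z = 0. Lengths are in m, angles in rad, forces in N, time in s.
With the tool pointing down it reaches from about 0.375 to 0.975 m from the base axis. Payload 3.8 kg.
Tool frame: the origin (TCP) lies at the very end of the fingers, on their centre line; the grasp point (between the pads) lies 19 mm behind it; z points along the fingers, y is the line along which they close (so a half turn about z gives the same grasp; the last joint's range is limited). The gripper opens to 85 mm and grips with 20 to 120 N. Pads are 22 mm wide; open, the fingers measure 114 mm over their backs; the gripper's body (76 mm by 85 mm) begins 54 mm behind the grasp point. The pads swing forward as they close: fully open they stand 13 mm farther back than shut.
Start: joints at [1.197, 0.264, 1.604, -0, 1.274, -0.037], TCP at [0.223, 0.637, 0.231] pointing down, gripper open.
Joint ranges: [-2.63, 2.63], [-0.94, 2.18], [0.31, 2.57], [-1.31, 4.45], [0, 2.66], [-2.55, 2.55]. Speed limits (rad/s): [2.57, 2.57, 3.14, 3.14, 3.14, 3.14].

INTERFACE

Orientations are given as a rotation vector (axis times angle).
In Python, from workcell import bot, vision gives the robot as it stands. The module is installed in compiled form; this text tells all that it offers.
- The arm moves only by the tool play_rows, never from a script. Its argument "moves" is a list that holds one entry, the list of rows, each a list of 7 numbers: the turn, a rotation vector about the tool's x, y, z as a fraction of full scale, then the shift along the tool's x, y, z as a fraction of full scale, then the finger opening in mm, from 0 to 85.4. In form: [[[ax, ay, az, x, y, z, jaw], ...]]. A call has 1 to 5 rows; each row shifts and turns the commanded pose from where the row before left it, along the tool's axes as they then stand; what a row does not reach is not made up. Full scale, the value 1, is 0.1 m for a shift and 0.5 rad for a turn. A row lasts 1/12 s, in which the tool goes at most 41.7 mm and 7.16 degrees, less where a joint would pass 70% of its speed; a pose out of reach is approached as far as the arm can. A call with a number of a shift or a turn outside -1 to 1 is refused whole. A call with a gripper value outside its range is refused whole. The fingers move at their own pace and stop on an object; "newtons" is the grip in N (left out, the last holds). Time passes only in rows, so rows that do not move let the fingers close. It gives the time, the measured TCP pose, the force, the opening and the grip force at its end, in the units of the state.
- bot.read_state(): the state, without advancing time (a new reading comes with each control period).
- vision.read_camera(name): name is "side" or "top"; returns a dict with "image" (480x640x3 uint8, red, green, blue), "depth" (480x640 float32, m along the optical axis (not along the pixel's ray), 0 where there is no reading), "K" (3x3 intrinsics, pixels), "R" (3x3) and "t" (3): a world point X has camera coordinates R X + t. Camera axes: x right, y down, z forward; pixel columns grow to the right and rows downward; lengths in m; the calibration is good to about 2 mm. A picture is of the moment at which its call begins.
- bot.finish_job(): hands the job in; it is judged then, once.
The state is a dict: "time": time; "q": joint angles; "joint_vel": joint speeds; "joint_torque": joint torques, N m; "tool_pos": TCP position; "tcp_rot": TCP orientation; "wrist_force": force on the tool from outside, world axes, zero at the start; "torque": the same for the moment, N m; "width": opening from 0.0 (shut) to 1.0 (fully open); "grip_force": force on a finger pad.
Only numpy, scipy, OpenCV 4.12 (cv2) and the standard library are available. Lean on these libraries where they do the work, as an engineer would, in place of code of your own. Each camera call takes 0.05 s, during which the arm holds its last target. There are 200 camera calls.

## Working session

There is one attempt and no reset: what is moved stays moved. The work goes in short steps, Python scripts to look and compute and a tool call to move; the robot and the scene stay as the last step left them, time stands still between calls to the robot, and variables do not carry over. Pictures are saved under pics/ and viewed, at most 10 in all, crops included, and the job is handed in when it is done.

Besides the shell and the picture viewer there is one more tool, called after "Call:" in YAML: its name, and indented under it one key for each argument. play_rows: Moves the arm, as the interface text tells. Its arguments: {"type":"object","properties":{"moves":{"type":"array","items":{"type":"array","items":{"type":"array","items":{"type":"number"}}}},"newtons":{"type":"number"}},"required":["moves"]}

```bash
mkdir -p pics; cat > h.py <<'E'
import numpy as np,cv2
from workcell import bot,vision
def cam(n):
    return vision.read_camera(n)
def pts(c):
    d=c["depth"];v,u=np.mgrid[0:480,0:640];K=c["K"]
    P=np.stack([(u-K[0,2])/K[0,0]*d,(v-K[1,2])/K[1,1]*d,d],-1)
    W=(P-c["t"])@c["R"]
    W[d==0]=np.nan
    return W
E
python3 - <<'E'
from h import *
s=bot.read_state()
for k in s: print(k,np.round(s[k],4))
for n in("top","side"):
    c=cam(n);cv2.imwrite(f"pics/{n}0.png",c["image"][...,::-1]);np.savez(f"{n}0.npz",**c)
    print(n,c["K"].round(1).tolist(),c["R"].round(3).tolist(),c["t"].round(3))
E
```

```text
time 0.0
q [ 1.1971  0.2648  1.6054 -0.      1.2737 -0.0369]
joint_vel [ 0.0002 -0.0012 -0.0014  0.0005  0.0007 -0.0001]
joint_torque [-1.40000e-03 -5.15105e+01 -3.67322e+01 -1.00000e-04  1.26000e-02
  0.00000e+00]
tool_pos [0.2228 0.6364 0.23  ]
tcp_rot [-0.5264 -3.0967  0.0035]
wrist_force [ 0.0697 -0.4215 -0.2305]
torque [-0.0387 -0.0177 -0.032 ]
grip_force 0.0
width 0.9979
top [[477.7, 0.0, 319.3], [0.0, 477.7, 243.0], [0.0, 0.0, 1.0]] [[-0.005, -1.0, 0.005], [-0.975, 0.003, -0.223], [0.223, -0.006, -0.975]] [0.008 0.594 1.271]
side [[527.8, 0.0, 314.8], [0.0, 527.8, 247.4], [0.0, 0.0, 1.0]] [[-0.949, -0.316, -0.012], [-0.171, 0.544, -0.821], [0.266, -0.777, -0.57]] [0.552 0.148 1.605]
```

View pics/top0.png

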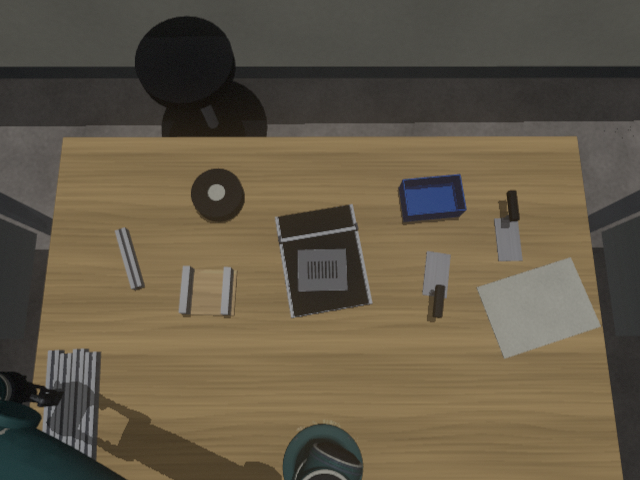

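View pics/side0.png

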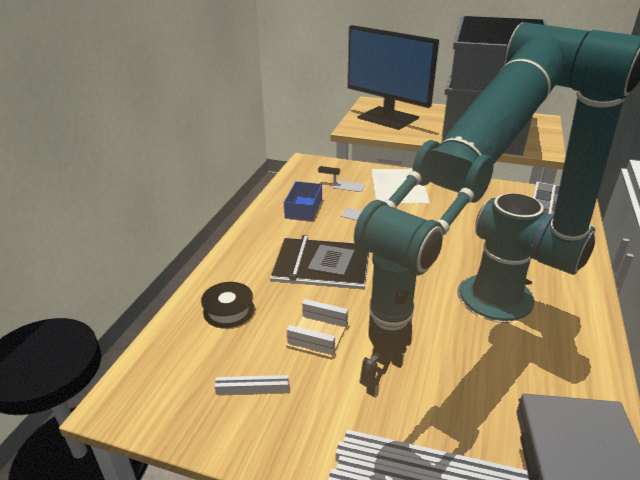

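Spatula candidates in the top image are A at (437,285) and B at (509,225). The base is at about (322,465), so A is clearly the nearer one and is the one meant. The cover is at (323,270) on the plate, with the stop bar at (318,234). The rack is at (207,290), spool (217,195), bin (432,198) and profile (129,258). I'll measure these and make one enlarged crop of A.

```bash
cat >> h.py <<'E'
def rect(W,m,name=""):
    p=W[m][:,:2].astype(np.float32);p=p[~np.isnan(p[:,0])]
    (c,s,a)=cv2.minAreaRect(p);z=np.nanmedian(W[m][:,2])
    print(name,"c",np.round(c,4),"size",np.round(s,4),"ang",round(a,2),"z",round(float(z),4),"n",len(p))
    return c,s,a
def box(u0,u1,v0,v1):
    m=np.zeros((480,640),bool);m[v0:v1,u0:u1]=1;return m
def big(m):
    m=cv2.morphologyEx(m.astype(np.uint8),cv2.MORPH_OPEN,np.ones((2,2)))
    n,l,st,_=cv2.connectedComponentsWithStats(m);return l==1+np.argmax(st[1:,4])
E
python3 - <<'E'
from h import *
c=dict(np.load("top0.npz"));W=pts(c);I=c["image"].astype(int);z=W[...,2];g=I.mean(-1);sat=I.max(-1)-I.min(-1)
print("bench z",np.nanmedian(z[320:400,350:420]),np.nanmedian(z[300:330,120:170]))
rect(W,big(box(415,460,245,325)&(z>.055)&(z<.09)),"handleA")
rect(W,big(box(415,460,245,325)&(sat<25)&(g>90)&(z<.02)),"bladeA")
rect(W,big(box(490,530,180,270)&(z>.055)&(z<.09)),"handleB")
rect(W,big(box(270,375,200,320)&(z>.012)&(z<.06)),"bed")
m=big(box(290,355,240,300)&(sat<25)&(g>60));rect(W,m,"coverslab")
rect(W,big(box(275,360,220,245)&(sat<25)&(g>100)),"stop")
rect(W,big(box(175,205,255,325)&(z>.05)&(z<.07)),"railL")
rect(W,big(box(210,240,255,325)&(z>.05)&(z<.07)),"railR")
rect(W,big(box(175,240,255,325)&(z>.05)&(z<.07)|(box(175,240,255,325)&(z>.05))),"rails any")
rect(W,box(175,245,255,325)&(z>.05)&(z<.07),"rails both")
rect(W,big(box(185,250,160,230)&(z>.03)),"spool")
rect(W,big(box(390,475,165,230)&(z>.05)),"bin")
rect(W,big(box(110,150,220,300)&(z>.02)),"profile")
a=cv2.resize(c["image"][235:335,385:495],None,fx=5,fy=5,interpolation=cv2.INTER_CUBIC)
cv2.imwrite("pics/cropA.png",a[...,::-1])
E
```

```text
bench z -0.0006207090205250141 -3.916697714494982e-05
handleA c [ 0.4346 -0.3313] size [0.0441 0.0982] ang 82.12 z 0.0696 n 316
bladeA c [ 0.5128 -0.3373] size [0.0723 0.131 ] ang 81.19 z 0.0015 n 900
handleB c [ 0.7137 -0.5675] size [0.0592 0.1097] ang 89.7 z 0.0693 n 296
bed c [ 0.5573 -0.0089] size [0.2977 0.2383] ang 9.9 z 0.0194 n 7560
coverslab c [ 0.5232 -0.0042] size [0.122  0.1418] ang 1.19 z 0.0265 n 1894
stop c [0.6277 0.0056] size [0.0099 0.2195] ang 9.3 z 0.0285 n 271
railL c [0.4675 0.3818] size [0.034 0.128] ang 85.38 z 0.059 n 369
railR c [0.4643 0.2659] size [0.0252 0.1299] ang 87.65 z 0.0591 n 366
rails any c [0.4675 0.3818] size [0.034 0.128] ang 85.38 z 0.059 n 369
rails both c [0.4666 0.3217] size [0.1364 0.1304] ang 87.94 z 0.0596 n 751
spool c [0.7503 0.3017] size [0.1452 0.148 ] ang 23.81 z 0.05 n 1994
bin c [ 0.7471 -0.3372] size [0.1305 0.1982] ang 5.4 z 0.0598 n 409
profile c [0.5622 0.5544] size [0.1807 0.038 ] ang 19.18 z 0.0297 n 720
```

View pics/cropA.png

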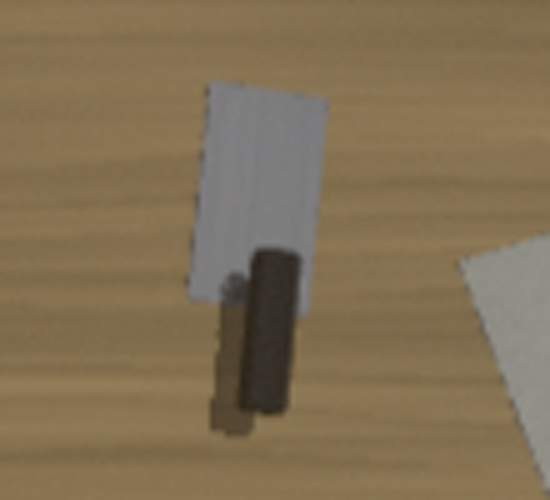

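Crop A shows the spatula with its blade tip pointing away from the robot (crop about (268,92)), and the black handle over the rear edge and towards the robot ((268,330) in the crop). The blade measures 72x131 mm, which matches, and it is the nearest of the lookalikes. Next I refine the yaws and plan the rows.

```bash
python3 - <<'E'
from h import *
c=dict(np.load("top0.npz"));W=pts(c);I=c["image"].astype(int);z=W[...,2];g=I.mean(-1);sat=I.max(-1)-I.min(-1)
m=box(415,460,245,325)&(z>.066)&(z<.076);rect(W,m,"handle top")
p=W[m][:,:2];u,s,v=np.linalg.svd(p-p.mean(0));print(v[0],p.mean(0),np.degrees(np.arctan(v[0,1]/v[0,0])))
for b,n in((box(175,207,255,325),"L"),(box(210,245,255,325),"R")):
    m=b&(z>.0565)&(z<.064);p=W[m][:,:2];
    u,s,v=np.linalg.svd(p-p.mean(0));print(n,p.mean(0),np.degrees(np.arctan(v[0,1]/v[0,0])),len(p));rect(W,m)
s=dict(np.load("side0.npz"));V=pts(s);zz=V[...,2]
m=(zz>.0575)&(zz<.063)&box(280,355,295,360);
n,l,st,_=cv2.connectedComponentsWithStats(m.astype(np.uint8))
for i in range(1,n):
    if st[i,4]>60:rect(V,l==i,"side rail")
# blade direction by long edges
m=big(box(415,460,245,325)&(sat<25)&(g>90)&(z<.02));p=W[m][:,:2]
def edges(m,W,ax):
    pass
# bed surface + stop
m=big(box(265,380,195,325)&(z>.014)&(z<.022));rect(W,m,"bedtop")
m=box(265,380,195,260)&(z>.026)&(z<.04)&(g>60);rect(W,big(m),"stoptop")
m=big(box(290,355,240,300)&(sat<25)&(g>60));p=W[m][:,:2]
# cover yaw from front/rear edges
for f,nm in((np.nanmax,"far"),(np.nanmin,"near")):
    ys=np.arange(-.06,.056,.006);xs=[f(p[np.abs(p[:,1]-y)<.003][:,0]) for y in ys]
    k=np.polyfit(ys,xs,1);print(nm,k,np.degrees(np.arctan(-k[0])))
m=box(265,380,195,260)&(z>.024)&(z<.04)&(g>80);p=W[m][:,:2]
for f,nm in((np.nanmax,"stopfar"),(np.nanmin,"stopnear")):
    ys=np.arange(-.06,.06,.006);xs=[f(p[np.abs(p[:,1]-y)<.003][:,0]) for y in ys]
    k=np.polyfit(ys,xs,1);print(nm,k,np.degrees(np.arctan(-k[0])))
E
```

```text
handle top c [ 0.4322 -0.3203] size [0.0244 0.0902] ang 81.25 z 0.0701 n 263
[-0.98762853  0.15681164] [ 0.43070506 -0.31977353] -9.02188035558069
L [0.46676043 0.37778808] -1.8763196222837761 304
 c [0.4686 0.3778] size [0.0217 0.1304] ang 87.74 z 0.06 n 304
R [0.4632371  0.26388206] -1.4842235719317278 293
 c [0.4642 0.264 ] size [0.021 0.128] ang 88.46 z 0.06 n 293
side rail c [0.4641 0.2696] size [0.0251 0.1297] ang 87.52 z 0.0599 n 199
side rail c [0.4682 0.3826] size [0.0257 0.1312] ang 88.5 z 0.06 n 240
bedtop c [ 0.5174 -0.0144] size [0.2172 0.2203] ang 9.93 z 0.0177 n 2776
stoptop c [0.6347 0.0038] size [0.0226 0.2368] ang 10.49 z 0.0293 n 298
far [-0.00712452  0.58214125] 0.40819811800168276
near [-0.0183288   0.46393306] 1.0500452234531596
stopfar [-0.03203267  0.63942375] 1.8347096325842727
stopnear [0.00521994 0.55540973] -0.29907784556562395
```

```bash
cat >> h.py <<'E'
import json,sys
from scipy.spatial.transform import Rotation as Ro, Slerp
def tool_R(yaw,pitch=0):  # spatula yaw (world), pitch>0 tip down -> tool orientation
    return Ro.from_euler('ZY',[yaw,pitch])*Ro.from_matrix(np.diag([-1.,1,-1]))
def grip_pose(tip,yaw,pitch,h=.060,L=.130,tcp=.019):
    """TCP pose so that the blade tip's underside is at tip"""
    S=Ro.from_euler('ZY',[yaw,pitch])
    return np.array(tip)+S.apply([-L,0,h-tcp]), S*Ro.from_matrix(np.diag([-1.,1,-1]))
def cur():
    s=bot.read_state();return np.array(s["tool_pos"]),Ro.from_rotvec(s["tcp_rot"])
def plan(wps,jaw,start=None,dec=2):
    """wps: list of (pos,Rot,nrows); prints rows grouped in calls"""
    p,R=start or cur();out=[]
    for (q,Q,n) in wps:
        p0,sl=p.copy(),Slerp([0,1],Ro.concatenate([R,Q]))
        for i in range(1,n+1):
            t=p0+(np.array(q)-p0)*i/n
            d=np.round(R.inv().apply(t-p)/.1,dec);w=np.round((R.inv()*sl(i/n)).as_rotvec()/.5,dec)
            assert np.linalg.norm(d)<.417 and np.linalg.norm(w)<.25,(i,d,w)
            p=p+R.apply(d*.1);R=R*Ro.from_rotvec(w*.5)
            out.append([*w,*d,jaw])
    for i in range(0,len(out),5):print(json.dumps([[[float(x)+0. for x in r] for r in out[i:i+5]]]).replace(" ","").replace("-0.0,","0,").replace(".0,",","))
    print("end",p.round(4),R.as_rotvec().round(4))
    return p,R
E
python3 - <<'E'
from h import *
y=np.radians(-8.8);R=tool_R(y)
plan([((.45,.15,.2),R,14),((.45,-.325,.14),R,13),((.45,-.325,.04),R,4)],60)
E
```

```text
[[[0,0,-0.03,-0.27,-0.27,0.02,60.0],[0,0,-0.02,-0.26,-0.28,0.02,60.0],[0,0,-0.03,-0.26,-0.28,0.03,60.0],[0,0,-0.02,-0.26,-0.29,0.02,60.0],[0,0,-0.03,-0.25,-0.29,0.02,60.0]]]
[[[0,0,-0.03,-0.25,-0.29,0.02,60.0],[0,0,-0.02,-0.25,-0.29,0.02,60.0],[0,0,-0.03,-0.24,-0.3,0.03,60.0],[0,0,-0.03,-0.24,-0.3,0.02,60.0],[0,0,-0.02,-0.23,-0.3,0.02,60.0]]]
[[[0,0,-0.03,-0.23,-0.31,0.02,60.0],[0,0,-0.02,-0.23,-0.31,0.02,60.0],[0,0,-0.03,-0.22,-0.31,0.03,60.0],[0,0,-0.03,-0.22,-0.32,0.02,60.0],[0,0,0,-0.06,-0.36,0.05,60.0]]]
[[[0,0,0,-0.05,-0.36,0.04,60.0],[0,0,0,-0.06,-0.36,0.05,60.0],[0,0,0,-0.05,-0.36,0.05,60.0],[0,0,0,-0.06,-0.37,0.04,60.0],[0,0,0,-0.05,-0.36,0.05,60.0]]]
[[[0,0,0,-0.06,-0.36,0.05,60.0],[0,0,0,-0.05,-0.36,0.04,60.0],[0,0,0,-0.06,-0.36,0.05,60.0],[0,0,0,-0.05,-0.36,0.05,60.0],[0,0,0,-0.06,-0.36,0.04,60.0]]]
[[[0,0,0,-0.05,-0.36,0.05,60.0],[0,0,0,-0.06,-0.36,0.05,60.0],[0,0,0,0,0,0.25,60.0],[0,0,0,0,0,0.25,60.0],[0,0,0,0,0,0.25,60.0]]]
[[[0,0,0,0,0,0.25,60.0]]]
end [ 0.4504 -0.325   0.0397] [-2.3820e-01 -3.1319e+00  3.0000e-03]
```

Call:
play_rows:
  moves:
    - [[0, 0, -0.03, -0.27, -0.27, 0.02, 60], [0, 0, -0.02, -0.26, -0.28, 0.02, 60], [0, 0, -0.03, -0.26, -0.28, 0.03, 60], [0, 0, -0.02, -0.26, -0.29, 0.02, 60], [0, 0, -0.03, -0.25, -0.29, 0.02, 60]]

```text
time: 0.52
tool_pos: [0.3039, 0.4611, 0.2194]
tcp_rot: [-0.424, -3.113, 0.002]
wrist_force: [1.4, 0.0, 0.4]
width: 0.704
grip_force: 0.0
```

Call:
play_rows:
  moves:
    - [[0, 0, -0.03, -0.25, -0.29, 0.02, 60], [0, 0, -0.02, -0.25, -0.29, 0.02, 60], [0, 0, -0.03, -0.24, -0.3, 0.03, 60], [0, 0, -0.03, -0.24, -0.3, 0.02, 60], [0, 0, -0.02, -0.23, -0.3, 0.02, 60]]

```text
time: 0.93
tool_pos: [0.3853, 0.2881, 0.2088]
tcp_rot: [-0.323, -3.125, 0.001]
wrist_force: [0.9, 0.2, -0.9]
width: 0.703
grip_force: 0.0
```

Call:
play_rows:
  moves:
    - [[0, 0, -0.03, -0.23, -0.31, 0.02, 60], [0, 0, -0.02, -0.23, -0.31, 0.02, 60], [0, 0, -0.03, -0.22, -0.31, 0.03, 60], [0, 0, -0.03, -0.22, -0.32, 0.02, 60], [0, 0, 0, -0.06, -0.36, 0.05, 60]]

```text
time: 1.35
tool_pos: [0.4535, 0.1123, 0.1959]
tcp_rot: [0.238, 3.129, 0.001]
wrist_force: [2.2, -0.2, 1.1]
width: 0.703
grip_force: 0.0
```

Call:
play_rows:
  moves:
    - [[0, 0, 0, -0.05, -0.36, 0.04, 60], [0, 0, 0, -0.06, -0.36, 0.05, 60], [0, 0, 0, -0.05, -0.36, 0.05, 60], [0, 0, 0, -0.06, -0.37, 0.04, 60], [0, 0, 0, -0.05, -0.36, 0.05, 60]]

```text
time: 1.77
tool_pos: [0.4498, -0.0708, 0.172]
tcp_rot: [0.238, 3.132, -0.0]
wrist_force: [0.9, 0.2, 0.6]
width: 0.698
grip_force: 0.0
```

Call:
play_rows:
  moves:
    - [[0, 0, 0, -0.06, -0.36, 0.05, 60], [0, 0, 0, -0.05, -0.36, 0.04, 60], [0, 0, 0, -0.06, -0.36, 0.05, 60], [0, 0, 0, -0.05, -0.36, 0.05, 60], [0, 0, 0, -0.06, -0.36, 0.04, 60]]

```text
time: 2.18
tool_pos: [0.4498, -0.2527, 0.1485]
tcp_rot: [-0.239, -3.132, -0.001]
wrist_force: [0.6, 0.2, 0.4]
width: 0.7
grip_force: 0.0
```

Call:
play_rows:
  moves:
    - [[0, 0, 0, -0.05, -0.36, 0.05, 60], [0, 0, 0, -0.06, -0.36, 0.05, 60], [0, 0, 0, 0, 0, 0, 60], [0, 0, 0, 0, 0, 0, 60]]

```text
time: 2.52
tool_pos: [0.4499, -0.3253, 0.1383]
tcp_rot: [-0.243, -3.131, -0.002]
wrist_force: [0.1, 0.9, 0.3]
width: 0.701
grip_force: 0.0
```

Call:
play_rows:
  moves:
    - [[0, 0, 0, 0, 0, 0.25, 60], [0, 0, 0, 0, 0, 0.25, 60], [0, 0, 0, 0, 0, 0.25, 60], [0, 0, 0, 0, 0, 0.23, 60], [0, 0, 0, 0, 0, 0, 60]]

```text
time: 2.93
tool_pos: [0.4471, -0.3196, 0.0363]
tcp_rot: [-0.236, -3.124, -0.009]
wrist_force: [-1.9, 0.9, -0.7]
width: 0.703
grip_force: 0.0
```

Call:
play_rows:
  moves:
    - [[0, 0, 0, 0, 0, 0, 10], [0, 0, 0, 0, 0, 0, 10], [0, 0, 0, 0, 0, 0, 10], [0, 0, 0, 0, 0, 0, 10], [0, 0, 0, 0, 0, 0, 10]]
  newtons: 120

```text
time: 3.35
tool_pos: [0.4523, -0.3246, 0.0436]
tcp_rot: [0.238, 3.129, -0.002]
wrist_force: [-0.8, 2.4, 6.4]
width: 0.261
grip_force: 118.8
```

Call:
play_rows:
  moves:
    - [[0, 0, 0, 0, 0, 0, 10], [0, 0, 0, 0, 0, 0, 10], [0, 0, 0, 0, 0, 0, 10]]
  newtons: 120

```text
time: 3.6
tool_pos: [0.4523, -0.3247, 0.0437]
tcp_rot: [0.238, 3.129, -0.002]
wrist_force: [-0.3, 3.5, 6.6]
width: 0.254
grip_force: 118.8
```

Call:
play_rows:
  moves:
    - [[0, 0, 0, 0, 0, -0.2, 10], [0, 0, 0, 0, 0, -0.3, 10], [0, 0, 0, 0, 0, -0.3, 10], [0, 0, 0, 0, 0, 0, 10], [0, 0, 0, 0, 0, 0, 10]]

```text
time: 4.02
tool_pos: [0.4523, -0.3254, 0.1241]
tcp_rot: [0.238, 3.128, -0.005]
wrist_force: [-0.9, -0.4, -2.6]
width: 0.253
grip_force: 118.3
```

```bash
python3 - <<'E'
from h import *
p,R=cur();print(p,R.as_rotvec(),bot.read_state()["wrist_force"])
for n in("top","side"):
    c=cam(n);W=pts(c);I=c["image"].astype(int);g=I.mean(-1);sat=I.max(-1)-I.min(-1);np.savez(n+"1.npz",**c)
    # blade points in expected region
    L=(W-p)@R.as_matrix(); # tool frame: x=-spat x, z down
    m=(np.abs(L[...,1])<.06)&(L[...,0]<-.03)&(L[...,0]>-.16)&(L[...,2]>.02)&(L[...,2]<.065)
    q=L[m];print(n,len(q));
    if len(q)>50:
        k=np.linalg.lstsq(np.c_[q[:,:2],np.ones(len(q))],q[:,2],rcond=None)[0];print("plane",k.round(4),"tip",np.percentile(q[:,0],[1,99]),"y",np.percentile(q[:,1],[1,50,99]))
        rect(L,m)
a=cv2.imread
c=np.load("side1.npz")["image"][150:330,240:480];cv2.imwrite("pics/s1.png",cv2.resize(c,None,fx=3,fy=3)[...,::-1])
E
```

```text
[ 0.45234351 -0.3253958   0.1240541 ] [ 0.23806966  3.12773245 -0.00534685] [-0.9345467  -0.40518833 -2.61143606]
top 721
plane [ 0.0038 -0.0082  0.0431] tip [-0.12873699 -0.03874492] y [-0.03283105  0.00498874  0.03448389]
 c [-0.0822  0.0005] size [0.0961 0.0706] ang 0.2 z 0.0428 n 721
side 250
plane [-0.0123 -0.0239  0.0443] tip [-0.12717531 -0.03217883] y [-0.03364267  0.00512505  0.0434954 ]
 c [-0.0793  0.0037] size [0.0825 0.1005] ang 87.73 z 0.0451 n 250
```

View pics/s1.png

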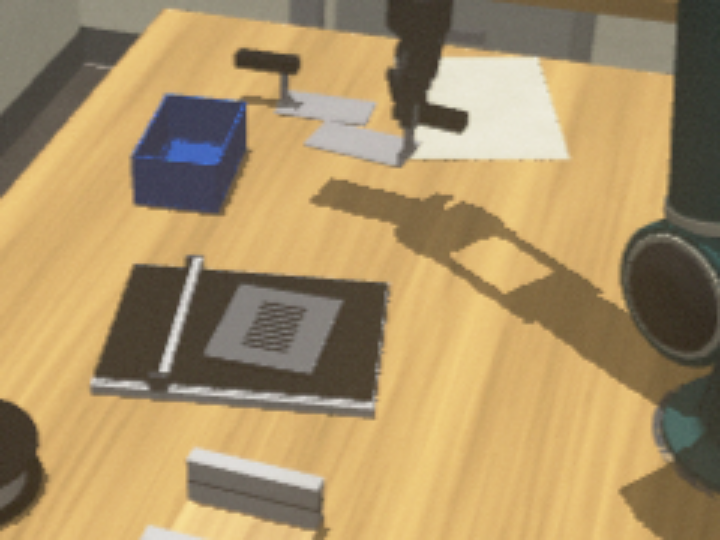

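The spatula is held level: plane tilt under 0.5°, tip 130 mm ahead of the TCP, underside 44 mm below it. The bystanders are undisturbed. The bed, its stop bar and the cover are clear in view. Next I go to a tip-down wedge pose in front of the cover, aligned with the bed.

```bash
cat >> h.py <<'E'
YB=np.radians(9.7);DB=np.array([np.cos(YB),np.sin(YB),0]);C0=np.array([.5232,-.0042,0])
def bedpose(s,z,pitch_deg,lat=0,yaw=YB):  # tip at distance s from original cover centre along bed x
    return grip_pose(C0+s*DB+lat*np.array([-DB[1],DB[0],0])+[0,0,z],yaw,np.radians(pitch_deg),h=.063)
E
python3 - <<'E'
from h import *
p,R=bedpose(-.095,.08,18); q,Q=bedpose(-.095,.03,18)
print(p,q)
plan([(p,R,10),(q,Q,3)],10)
E
```

```text
[ 0.32109077 -0.03874716  0.1620187 ] [ 0.32109077 -0.03874716  0.1120187 ]
[[[0.01,0.06,-0.06,0.17,0.26,-0.04,10.0],[0.01,0.06,-0.07,0.16,0.27,-0.04,10.0],[0.01,0.07,-0.06,0.16,0.27,-0.03,10.0],[0.01,0.06,-0.06,0.15,0.28,-0.03,10.0],[0.01,0.06,-0.07,0.14,0.28,-0.03,10.0]]]
[[[0.01,0.06,-0.06,0.13,0.28,-0.02,10.0],[0.01,0.06,-0.07,0.12,0.29,-0.03,10.0],[0.01,0.07,-0.06,0.12,0.3,-0.02,10.0],[0.01,0.06,-0.06,0.1,0.29,-0.01,10.0],[0.01,0.06,-0.07,0.1,0.3,-0.02,10.0]]]
[[[0,0,0,-0.05,0,0.16,10.0],[0,0,0,-0.05,0,0.16,10.0],[0,0,0,-0.05,0,0.16,10.0]]]
end [ 0.3207 -0.0389  0.1117] [ 0.2415 -2.8183  0.0356]
```

Call:
play_rows:
  moves:
    - [[0.01, 0.06, -0.06, 0.17, 0.26, -0.04, 10], [0.01, 0.06, -0.07, 0.16, 0.27, -0.04, 10], [0.01, 0.07, -0.06, 0.16, 0.27, -0.03, 10], [0.01, 0.06, -0.06, 0.15, 0.28, -0.03, 10], [0.01, 0.06, -0.07, 0.14, 0.28, -0.03, 10]]

```text
time: 4.53
tool_pos: [0.3837, -0.1796, 0.1398]
tcp_rot: [0.014, -2.98, 0.017]
wrist_force: [1.4, 1.0, -2.1]
width: 0.26
grip_force: 118.3
```

Call:
play_rows:
  moves:
    - [[0.01, 0.06, -0.06, 0.13, 0.28, -0.02, 10], [0.01, 0.06, -0.07, 0.12, 0.29, -0.03, 10], [0.01, 0.07, -0.06, 0.12, 0.3, -0.02, 10], [0.01, 0.06, -0.06, 0.1, 0.29, -0.01, 10], [0.01, 0.06, -0.07, 0.1, 0.3, -0.02, 10]]

```text
time: 4.95
tool_pos: [0.3198, -0.0381, 0.1608]
tcp_rot: [0.243, -2.815, 0.036]
wrist_force: [1.1, 0.4, -2.5]
width: 0.255
grip_force: 118.4
```

Call:
play_rows:
  moves:
    - [[0, 0, 0, 0, 0, 0, 10], [0, 0, 0, 0, 0, 0, 10], [0, 0, 0, 0, 0, 0, 10]]

```text
time: 5.2
tool_pos: [0.3214, -0.0395, 0.1613]
tcp_rot: [0.242, -2.818, 0.037]
wrist_force: [-0.1, -0.2, -2.7]
width: 0.254
grip_force: 118.8
```

```bash
cat >> h.py <<'E'
def tip():
    p,R=cur();S=R*Ro.from_matrix(np.diag([-1.,1,-1]));e=S.as_euler('ZYX',degrees=True)
    t=p+S.apply([.130,0,-.044]);r=t-C0;n=np.array([-DB[1],DB[0],0])
    print("tip",t.round(4),"s",(r@DB).round(4),"lat",(r@n).round(4),"yaw,pitch,roll",e.round(2));return t,e
E
python3 - <<'E'
from h import *
tip();s=bot.read_state();print(s["q"],s["wrist_force"])
c=cam("top");W=pts(c);np.savez("top2.npz",**c);p,R=cur();L=(W-p)@R.as_matrix()
m=(np.abs(L[...,1])<.045)&(L[...,0]<-.03)&(L[...,0]>-.16)&(L[...,2]>.03)&(L[...,2]<.055)
rect(L,m,"blade");q=L[m];print(np.linalg.lstsq(np.c_[q[:,:2],np.ones(len(q))],q[:,2],rcond=None)[0])
E
```

```text
tip [ 0.4298 -0.0206  0.0792] s -0.0948 lat -0.0005 yaw,pitch,roll [ 9.84 18.01  0.05]
[-0.10822324 -0.14165186  2.2004874  -0.08621965  1.38642475 -1.82191054] [-0.12551557 -0.16936199 -2.67797271]
blade c [-0.1049  0.0331] size [0.0493 0.0039] ang 5.51 z 0.0425 n 25
[0.03308096 0.26826979 0.03764083]
```

```bash
python3 - <<'E'
from h import *
a=bedpose(-.095,.023,18);b=bedpose(-.095,.017,18)
plan([(*a,3),(*b,3)],10,dec=3)
E
```

```text
[[[0,0,0.001,-0.057,0.004,0.179,10.0],[0,0,0.001,-0.057,0.004,0.18,10.0],[0.001,0,0.001,-0.057,0.003,0.179,10.0],[0,0,0,-0.006,0,0.019,10.0],[0,0,0,-0.007,0,0.019,10.0]]]
[[[0,0,0,-0.006,0,0.019,10.0]]]
end [ 0.3211 -0.0388  0.0991] [ 0.2389 -2.8184  0.0382]
```

Call:
play_rows:
  moves:
    - [[0, 0, 0, -0.057, 0.004, 0.18, 10], [0, 0, 0, -0.057, 0.004, 0.18, 10], [0, 0, 0, -0.057, 0.003, 0.18, 10], [0, 0, 0, 0, 0, 0, 10], [0, 0, 0, 0, 0, 0, 10]]

```text
time: 5.67
tool_pos: [0.3203, -0.039, 0.105]
tcp_rot: [0.239, -2.816, 0.036]
wrist_force: [0.4, -0.6, -2.2]
width: 0.259
grip_force: 118.6
```

Call:
play_rows:
  moves:
    - [[0, 0, 0, -0.006, 0, 0.02, 10], [0, 0, 0, -0.006, 0, 0.02, 10], [0, 0, 0, -0.006, 0, 0.02, 10], [0, 0, 0, 0, 0, 0, 10], [0, 0, 0, 0, 0, 0, 10]]

```text
time: 6.08
tool_pos: [0.3216, -0.0384, 0.0998]
tcp_rot: [0.241, -2.82, 0.037]
wrist_force: [0.1, -0.1, -2.7]
width: 0.256
grip_force: 118.7
```

```bash
python3 - <<'E'
from h import *
tip();print(bot.read_state()["wrist_force"])
E
```

```text
tip [ 0.4302 -0.0196  0.018 ] s -0.0942 lat 0.0004 yaw,pitch,roll [ 9.79 17.88  0.03]
[ 0.10275725 -0.14457856 -2.68354185]
```

Call:
play_rows:
  moves:
    - [[0, 0, 0, -0.003, 0, 0.01, 10], [0, 0, 0, 0, 0, 0, 10], [0, 0, 0, 0, 0, 0, 10]]

```text
time: 6.33
tool_pos: [0.3216, -0.0384, 0.0988]
tcp_rot: [0.242, -2.82, 0.037]
wrist_force: [-0.6, 0.1, -0.6]
width: 0.26
grip_force: 119.1
```

Call:
play_rows:
  moves:
    - [[0, 0, 0, -0.003, 0, 0.01, 10], [0, 0, 0, 0, 0, 0, 10], [0, 0, 0, 0, 0, 0, 10]]

```text
time: 6.58
tool_pos: [0.3212, -0.0385, 0.0982]
tcp_rot: [0.241, -2.819, 0.037]
wrist_force: [-3.4, 0.4, 6.0]
width: 0.257
grip_force: 119.9
```

Call:
play_rows:
  moves:
    - [[0, 0, 0, -0.003, 0, 0.01, 10], [0, 0, 0, 0, 0, 0, 10], [0, 0, 0, 0, 0, 0, 10]]

```text
time: 6.83
tool_pos: [0.3209, -0.0386, 0.0977]
tcp_rot: [0.241, -2.818, 0.037]
wrist_force: [-6.2, -0.2, 10.0]
width: 0.258
grip_force: 120.5
```

Call:
play_rows:
  moves:
    - [[0, 0, 0, 0.004, 0, -0.013, 10], [0, 0, 0, -0.076, 0, -0.025, 10], [0, 0, 0, -0.076, 0, -0.025, 10], [0, 0, 0, -0.076, 0, -0.025, 10], [0, 0, 0, -0.076, 0, -0.025, 10]]

```text
time: 7.25
tool_pos: [0.3515, -0.0332, 0.0987]
tcp_rot: [0.241, -2.815, 0.037]
wrist_force: [-6.6, -1.0, 7.8]
width: 0.257
grip_force: 119.9
```

Call:
play_rows:
  moves:
    - [[0, 0, 0, -0.076, 0, -0.025, 10], [0, 0, 0, -0.076, 0, -0.025, 10], [0, 0, 0, 0, 0, 0, 10]]

```text
time: 7.5
tool_pos: [0.3692, -0.0302, 0.0986]
tcp_rot: [0.242, -2.818, 0.037]
wrist_force: [-3.1, -0.2, 3.7]
width: 0.261
grip_force: 119.4
```

```bash
python3 - <<'E'
from h import *
tip();print(bot.read_state()["wrist_force"])
for n in("side",):
    c=cam(n);cv2.imwrite("pics/s3.png",cv2.resize(c["image"][225:295,260:400],None,fx=5,fy=5,interpolation=cv2.INTER_CUBIC)[...,::-1])
E
```

```text
tip [ 0.4777 -0.0115  0.0166] s -0.0461 lat 0.0005 yaw,pitch,roll [ 9.8  17.98  0.03]
[-3.10445382 -0.24882434  3.6543445 ]
```

View pics/s3.png

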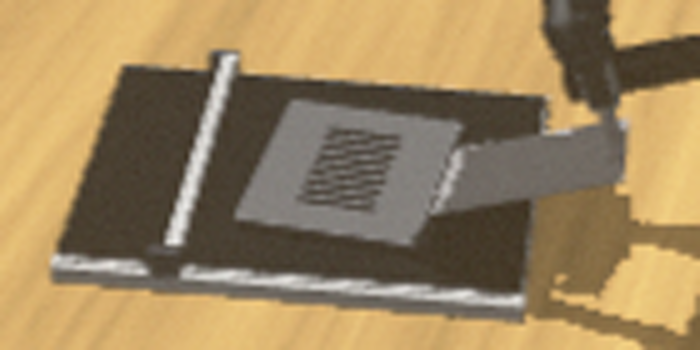

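The picture shows the blade at crop (450,185) just entering under the cover's near edge, pitched down. The cover at (350,170) has not moved, and the stop bar is at (205,150) with a gap ahead of it. I continue pushing to the stop.

Call:
play_rows:
  moves:
    - [[0, 0, 0, -0.076, 0, -0.025, 10], [0, 0, 0, -0.076, 0, -0.025, 10], [0, 0, 0, -0.076, 0, -0.025, 10]]

```text
time: 7.8
tool_pos: [0.3899, -0.0265, 0.0988]
tcp_rot: [0.241, -2.813, 0.037]
wrist_force: [-7.7, -0.8, 9.6]
width: 0.26
grip_force: 120.4
```

Call:
play_rows:
  moves:
    - [[0, 0, 0, -0.076, 0, -0.025, 10], [0, 0, 0, -0.057, 0, -0.019, 10], [0, 0, 0, 0, 0, 0, 10]]

```text
time: 8.05
tool_pos: [0.4062, -0.0238, 0.0986]
tcp_rot: [0.241, -2.818, 0.037]
wrist_force: [-3.7, -0.0, 3.6]
width: 0.258
grip_force: 119.6
```

```bash
cat >> h.py <<'E'
def cover(n="top",b=(270,375,200,320)):
    """slab top points, plane tilt and outline"""
    c=cam(n);W=pts(c);I=c["image"].astype(int);g=I.mean(-1);sat=I.max(-1)-I.min(-1)
    m=box(*b)&(sat<25)&(g>60)&(W[...,2]>.0235);m=big(m);C,s,a=rect(W,m,"cover "+n)
    q=W[m];k=np.linalg.lstsq(np.c_[q[:,:2]-C,np.ones(len(q))],q[:,2],rcond=None)[0];print("slope,z",k.round(4),"zrange",np.percentile(q[:,2],[2,98]).round(4))
    r=np.r_[C,0]-C0;print("cover s",(r@DB).round(4),"lat",(r@[-DB[1],DB[0],0]).round(4));return c,W,m
E
python3 - <<'E'
from h import *
tip();print(bot.read_state()["wrist_force"])
c,W,m=cover("side",(260,400,225,295))
cv2.imwrite("pics/s4.png",cv2.resize(c["image"][225:295,260:400],None,fx=5,fy=5,interpolation=cv2.INTER_CUBIC)[...,::-1])
cover("top")
E
```

```text
tip [ 0.5146 -0.005   0.0166] s -0.0086 lat 0.0006 yaw,pitch,roll [ 9.8  17.99  0.04]
[-3.68037831 -0.0450648   3.61478315]
cover side c [ 0.5166 -0.0197] size [0.2472 0.2792] ang 8.01 z 0.0285 n 1439
 ** On entry to DLASCL parameter number  4 had an illegal value
 ** On entry to DLASCL parameter number  4 had an illegal valueTraceback (most recent call last):
  File "<stdin>", line 3, in <module>
  File "h.py", line 56, in cover
    q=W[m];k=np.linalg.lstsq(np.c_[q[:,:2]-C,np.ones(len(q))],q[:,2],rcond=None)[0];print("slope,z",k.round(4),"zrange",np.percentile(q[:,2],[2,98]).round(4))
             ~~~~~~~~~~~~~~~^^^^^^^^^^^^^^^^^^^^^^^^^^^^^^^^^^^^^^^^^^^^^^^^^^^^
    x, resids, rank, s = _umath_linalg.lstsq(a, b, rcond,
                         ~~~~~~~~~~~~~~~~~~~^^^^^^^^^^^^^
                                             signature=signature)
                                             ^^^^^^^^^^^^^^^^^^^^
    raise LinAlgError("SVD did not converge in Linear Least Squares")
numpy.linalg.LinAlgError: SVD did not converge in Linear Least Squares
```

```bash
sed -i 's/q=W\[m\];k=/q=W[m];q=q[~np.isnan(q[:,0])];k=/' h.py; python3 - <<'E'
from h import *
c,W,m=cover("top")
s=cam("side");cv2.imwrite("pics/s4.png",cv2.resize(s["image"][225:295,260:400],None,fx=5,fy=5,interpolation=cv2.INTER_CUBIC)[...,::-1])
E
```

```text
cover top c [ 0.569  -0.0187] size [0.0766 0.1674] ang 77.96 z 0.468 n 685
slope,z [-1.3379  0.1231  0.3872] zrange [0.4627 0.4729]
cover s 0.0427 lat -0.022
```

View pics/s4.png

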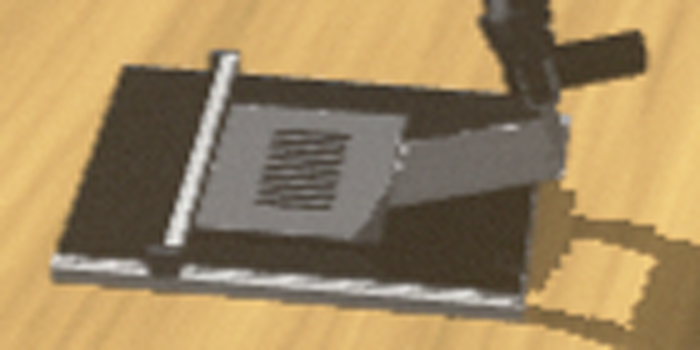

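The cover is now flush against the stop bar (crop (215,150)), and its near edge is riding up the blade near (400,170), with shadow under it. I continue in, levelling the blade progressively.

```bash
python3 - <<'E'
from h import *
st=bedpose(-.0079,.0154,18)
plan([(*bedpose(.008,.0155,18),2),(*bedpose(.028,.0155,14),3),(*bedpose(.055,.0157,7),5),(*bedpose(.082,.0162,1),5)],10,start=st,dec=3)
E
```

```text
[[[0,0,0,-0.075,0,-0.025,10.0],[0,0,0,-0.076,0,-0.025,10.0],[0,-0.047,0,-0.054,0,0.01,10.0],[0,-0.046,0,-0.054,0,0.011,10.0],[0,-0.047,0,-0.054,0,0.013,10.0]]]
[[[0,-0.049,0,-0.043,0,0.019,10.0],[0,-0.049,0,-0.043,0,0.02,10.0],[0,-0.048,0,-0.043,0,0.021,10.0],[0,-0.049,0,-0.042,0,0.022,10.0],[0,-0.049,0,-0.041,0,0.023,10.0]]]
[[[0,-0.042,0,-0.046,0,0.02,10.0],[0,-0.042,0,-0.045,0,0.021,10.0],[0,-0.042,0,-0.045,0,0.022,10.0],[0,-0.042,0,-0.044,0,0.023,10.0],[0,-0.041,0,-0.044,0,0.024,10.0]]]
end [ 0.4766 -0.0122  0.0624] [ 2.6410e-01 -3.1128e+00  2.3000e-03]
```

Call:
play_rows:
  moves:
    - [[0, 0, 0, -0.075, 0, -0.025, 10], [0, 0, 0, -0.076, 0, -0.025, 10], [0, -0.047, 0, -0.054, 0, 0.01, 10], [0, -0.046, 0, -0.054, 0, 0.011, 10], [0, -0.047, 0, -0.054, 0, 0.013, 10]]

```text
time: 8.62
tool_pos: [0.4346, -0.0188, 0.0906]
tcp_rot: [0.247, -2.886, 0.029]
wrist_force: [-9.4, -1.7, 8.6]
width: 0.259
grip_force: 120.0
```

```bash
python3 - <<'E'
from h import *
tip();print(bot.read_state()["wrist_force"],bot.read_state()["torque"])
s=cam("side");cv2.imwrite("pics/s5.png",cv2.resize(s["image"][225:295,260:400],None,fx=5,fy=5,interpolation=cv2.INTER_CUBIC)[...,::-1])
E
```

```text
tip [0.5483 0.0009 0.0162] s 0.0256 lat 0.0008 yaw,pitch,roll [ 9.8  14.08  0.05]
[-9.41686114 -1.66631173  8.56333622] [-0.27490602  0.8681653  -0.05459032]
```

View pics/s5.png

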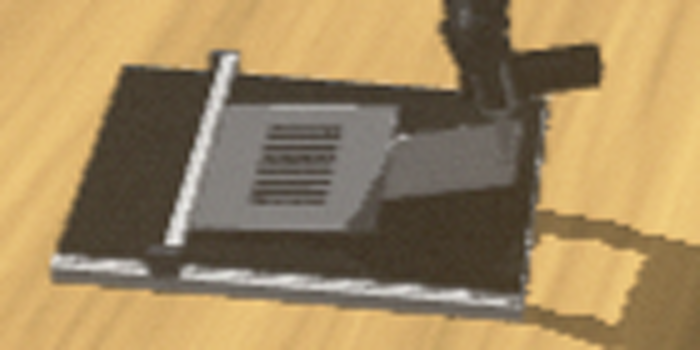

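The blade is clearly further under: the near edge at (390,170) is raised, with a larger shadow beneath, and the cover is still against the stop. Forces are around 10 N, so I continue.

Call:
play_rows:
  moves:
    - [[0, -0.049, 0, -0.043, 0, 0.019, 10], [0, -0.049, 0, -0.043, 0, 0.02, 10], [0, -0.048, 0, -0.043, 0, 0.021, 10], [0, -0.049, 0, -0.042, 0, 0.022, 10], [0, -0.049, 0, -0.041, 0, 0.023, 10]]

```text
time: 9.08
tool_pos: [0.4538, -0.0154, 0.076]
tcp_rot: [0.258, -3.01, 0.014]
wrist_force: [-3.8, -0.3, 5.2]
width: 0.255
grip_force: 119.8
```

```bash
python3 - <<'E'
from h import *
tip();print(bot.read_state()["wrist_force"],bot.read_state()["torque"])
c=cam("side");W=pts(c);I=c["image"].astype(int);z=W[...,2];g=I.mean(-1);sat=I.max(-1)-I.min(-1)
r=W-C0;S=r@DB;T=r@[-DB[1],DB[0],0]
m=(S>-.12)&(S<.13)&(np.abs(T)<.05)&(np.abs(T)>.037)
for a in np.arange(-.06,.12,.01):
    k=m&(S>a)&(S<a+.01); print(round(a+.005,3),k.sum(),np.round(np.nanmedian(z[k]),4))
E
```

```text
tip [0.5758 0.0056 0.0166] s 0.0535 lat 0.0008 yaw,pitch,roll [9.79 6.94 0.05]
[-3.77222813 -0.28240275  5.16342583] [-0.1351488   0.326565   -0.05799293]
-0.055 124 0.2235
-0.045 143 0.2793
-0.035 120 0.3017
-0.025 45 0.3441
-0.015 35 0.3217
-0.005 26 0.0384
0.005 22 0.036
0.015 30 0.3899
0.025 33 0.4
0.035 14 0.0317
0.045 14 0.0306
0.055 12 0.0286
0.065 15 0.0286
0.075 14 0.0262
0.085 16 0.0269
0.095 14 0.0256
0.105 17 0.0289
0.115 9 0.0287
```

Call:
play_rows:
  moves:
    - [[0, -0.042, 0, -0.046, 0, 0.02, 10], [0, -0.042, 0, -0.045, 0, 0.021, 10], [0, -0.042, 0, -0.045, 0, 0.022, 10], [0, -0.042, 0, -0.044, 0, 0.023, 10], [0, -0.041, 0, -0.044, 0, 0.024, 10]]

```text
time: 9.55
tool_pos: [0.4739, -0.0117, 0.0627]
tcp_rot: [0.267, -3.111, 0.0]
wrist_force: [-8.8, -0.8, 7.6]
width: 0.253
grip_force: 120.4
```

```bash
cat >> h.py <<'E'
def prof(n="side",tmax=.05,tmin=.037,lo=-.06,hi=.13):
    c=cam(n);W=pts(c);z=W[...,2];r=W-C0;S=r@DB;T=r@[-DB[1],DB[0],0]
    m=(np.abs(T)<tmax)&(np.abs(T)>tmin)&(z<.1)
    for a in np.arange(lo,hi,.01):
        k=m&(S>a)&(S<a+.01)
        if k.sum(): print(round(a+.005,3),k.sum(),np.round(np.nanmedian(z[k]),4),end="; ")
    print();return c
E
python3 - <<'E'
from h import *
tip();print(bot.read_state()["wrist_force"],bot.read_state()["torque"])
prof()
E
```

```text
tip [0.6011 0.0103 0.0162] s 0.0792 lat 0.0012 yaw,pitch,roll [9.8  1.11 0.08]
[-8.81036098 -0.80176911  7.64372397] [-0.24184239  0.60673537 -0.02848825]
-0.055 13 0.0171; -0.045 12 0.0175; -0.035 10 0.0182; -0.025 13 0.018; -0.015 20 0.0209; -0.005 14 0.0381; 0.005 11 0.0363; 0.015 12 0.0351; 0.025 16 0.0338; 0.035 14 0.0329; 0.045 14 0.033; 0.055 15 0.0314; 0.065 13 0.0298; 0.075 18 0.0288; 0.085 10 0.0265; 0.095 10 0.0273; 0.105 14 0.0287; 0.115 10 0.0246; 0.125 11 0.017;
```

```bash
python3 - <<'E'
from h import *
tip()
c=cam("side");W=pts(c);z=W[...,2];r=W-C0;S=r@DB;T=r@[-DB[1],DB[0],0]
for t0,t1 in((-.034,-.018),(.018,.034)):
    m=(T>t0)&(T<t1)&(z<.1)
    for a in np.arange(-.08,.1,.01):
        k=m&(S>a)&(S<a+.01)
        if k.sum(): print(round(a+.005,3),k.sum(),np.round(np.nanmedian(z[k]),4),end="; ")
    print()
cv2.imwrite("pics/s6.png",cv2.resize(c["image"][205:295,260:400],None,fx=5,fy=5,interpolation=cv2.INTER_CUBIC)[...,::-1])
E
```

```text
tip [0.6019 0.0104 0.0163] s 0.08 lat 0.0012 yaw,pitch,roll [9.78 0.97 0.08]
-0.075 8 0.0178; -0.065 6 0.0176; -0.055 5 0.0163; -0.045 5 0.0198; -0.035 4 0.019; -0.025 7 0.0188; -0.015 9 0.0298; -0.005 6 0.0288; 0.005 9 0.0284; 0.015 6 0.0279; 0.025 11 0.0285; 0.035 9 0.0286; 0.045 8 0.0275; 0.055 9 0.0285; 0.065 7 0.029; 0.075 8 0.0285; 0.085 7 0.0285; 0.095 9 0.0274; 
-0.075 12 0.0197; -0.065 10 0.0185; -0.055 25 0.0764; -0.045 35 0.0728; -0.035 16 0.0208; -0.025 10 0.0213; -0.015 12 0.0267; -0.005 7 0.0307; 0.005 8 0.0295; 0.015 11 0.0299; 0.025 11 0.0281; 0.035 6 0.0293; 0.045 11 0.0298; 0.055 8 0.0284; 0.065 13 0.028; 0.075 7 0.0288; 0.085 11 0.0287; 0.095 10 0.0282;
```

View pics/s6.png

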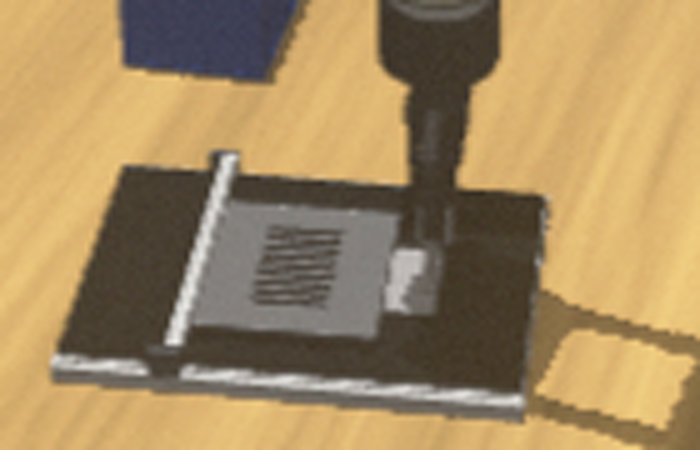

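The cover now lies flat on the blade: its top is at 28.5 mm, against 28.8 expected for plate + blade + cover. The near edge at (390,270) is square to the stop bar. Next I lift gently.

Call:
play_rows:
  moves:
    - [[0, -0.02, 0, 0, 0, -0.03, 10], [0, -0.02, 0, 0, 0, -0.04, 10], [0, -0.02, 0, 0, 0, -0.06, 10], [0, -0.01, 0, 0, 0, -0.08, 10], [0, 0, 0, 0, 0, -0.1, 10]]

```text
time: 10.07
tool_pos: [0.4749, -0.0117, 0.0945]
tcp_rot: [-0.266, 3.112, 0.004]
wrist_force: [-0.3, 0.4, -2.1]
width: 0.257
grip_force: 118.7
```

Call:
play_rows:
  moves:
    - [[0, 0, 0, 0, 0, -0.12, 10], [0, 0, 0, 0, 0, -0.12, 10], [0, 0, 0, 0, 0, -0.1, 10], [0, 0, 0, 0, 0, -0.05, 10], [0, 0, 0, 0, 0, 0, 10]]

```text
time: 10.48
tool_pos: [0.4764, -0.0121, 0.1355]
tcp_rot: [-0.266, 3.108, 0.003]
wrist_force: [0.1, -0.3, -2.7]
width: 0.258
grip_force: 118.8
```

```bash
python3 - <<'E'
from h import *
tip();print(bot.read_state()["wrist_force"],bot.read_state()["torque"])
for n in ("side",):
    c=cam(n);W=pts(c);z=W[...,2];I=c["image"].astype(int);g=I.mean(-1);sat=I.max(-1)-I.min(-1)
    p,R=cur();L=(W-p)@R.as_matrix()
    m=(np.abs(L[...,1])<.1)&(L[...,0]<-.02)&(L[...,0]>-.18)&(L[...,2]>.022)&(L[...,2]<.040)
    m=big(m);rect(L,m,"cover in tool");q=L[m];print(np.linalg.lstsq(np.c_[q[:,:2],np.ones(len(q))],q[:,2],rcond=None)[0].round(4))
cv2.imwrite("pics/s7.png",cv2.resize(c["image"][160:300,250:430],None,fx=4,fy=4,interpolation=cv2.INTER_CUBIC)[...,::-1])
E
```

```text
tip [0.6055 0.0102 0.0944] s 0.0835 lat 0.0003 yaw,pitch,roll [ 9.78 -1.31 -0.02]
[ 0.14189105 -0.29738523 -2.74372222] [-0.00829686  0.1427054   0.00842233]
cover in tool c [-0.102  -0.0587] size [0.2923 0.1364] ang 85.76 z 0.0324 n 950
 ** On entry to DLASCL parameter number  4 had an illegal value
 ** On entry to DLASCL parameter number  4 had an illegal valueTraceback (most recent call last):
  File "<stdin>", line 7, in <module>
    x, resids, rank, s = _umath_linalg.lstsq(a, b, rcond,
                         ~~~~~~~~~~~~~~~~~~~^^^^^^^^^^^^^
                                             signature=signature)
                                             ^^^^^^^^^^^^^^^^^^^^
    raise LinAlgError("SVD did not converge in Linear Least Squares")
numpy.linalg.LinAlgError: SVD did not converge in Linear Least Squares
```

```bash
cat >> h.py <<'E'
def incover(n="side",lo=.022,hi=.042,dark=60):
    """cover slab top seen in tool frame (spatula: x=-tool x)"""
    c=cam(n);W=pts(c);I=c["image"].astype(int);g=I.mean(-1);sat=I.max(-1)-I.min(-1);p,R=cur();L=(W-p)@R.as_matrix()
    m=(np.abs(L[...,1])<.1)&(L[...,0]<-.02)&(L[...,0]>-.18)&(L[...,2]>lo)&(L[...,2]<hi)&(sat<30)
    m=big(m)&~np.isnan(L[...,0]);C,s,a=rect(L,m,"cover in tool, "+n);q=L[m]
    k=np.linalg.lstsq(np.c_[q[:,:2],np.ones(len(q))],q[:,2],rcond=None)[0];print("plane",k.round(4))
    ww=W[m];print("world z",np.percentile(ww[:,2],[5,50,95]).round(4));rect(W,m,"cover world")
    return c,W,m
E
python3 - <<'E'
from h import *
incover("side");incover("top");prof(tmax=.065);print(bot.read_state()["wrist_force"])
E
```

```text
cover in tool, side c [-0.0958 -0.0531] size [0.2856 0.1369] ang 82.62 z 0.0328 n 946
plane [ 0.0054 -0.1651  0.0399]
world z [0.0892 0.1023 0.1063]
cover world c [ 0.5801 -0.0472] size [0.1378 0.2856] ang 17.65 z 0.1023 n 946
cover in tool, top c [-0.0848 -0.0033] size [0.1596 0.1444] ang 82.96 z 0.0325 n 466
plane [-3.6685  0.2252 -0.464 ]
world z [0.098  0.1028 0.5014]
cover world c [ 0.5564 -0.0012] size [0.1619 0.1514] ang 13.57 z 0.1028 n 466
-0.055 31 0.0179; -0.045 27 0.0186; -0.035 31 0.0176; -0.025 31 0.0176; -0.015 42 0.0185; -0.005 35 0.0187; 0.005 28 0.0208; 0.015 31 0.0201; 0.025 29 0.0188; 0.035 19 0.0198; 0.045 27 0.0223; 0.055 27 0.0189; 0.065 25 0.0215; 0.075 24 0.0193; 0.085 23 0.0183; 0.095 21 0.0181; 0.105 24 0.029; 0.115 10 0.0247; 0.125 18 0.0178; 
[ 0.1807811  -0.14272347 -3.73101556]
```

```bash
cat >> h.py <<'E'
def slab(n="side",top=.033,tol=.004):
    c=cam(n);W=pts(c);I=c["image"].astype(int);g=I.mean(-1);sat=I.max(-1)-I.min(-1);p,R=cur();L=(W-p)@R.as_matrix()
    m=(np.abs(L[...,1])<.095)&(L[...,0]<-.012)&(L[...,0]>-.18)&(np.abs(L[...,2]-top)<tol)&(sat<30)&(g>45)
    n_,l,st,_=cv2.connectedComponentsWithStats(m.astype(np.uint8));m=l==1+np.argmax(st[1:,4])
    rect(L,m,"slab tool "+n);rect(W,m,"slab world "+n)
    q=L[m];print("plane",np.linalg.lstsq(np.c_[q[:,:2],np.ones(len(q))],q[:,2],rcond=None)[0].round(4),"x",np.percentile(q[:,0],[1,99]).round(4),"y",np.percentile(q[:,1],[1,99]).round(4))
    return c,W,m
E
python3 - <<'E'
from h import *
slab("top");c,W,m=slab("side")
cv2.imwrite("pics/s7.png",cv2.resize(c["image"][160:300,250:430],None,fx=4,fy=4,interpolation=cv2.INTER_CUBIC)[...,::-1])
E
```

```text
slab tool top c [-0.1126  0.0051] size [0.1402 0.0787] ang 89.63 z 0.0336 n 405
slab world top c [0.5848 0.0124] size [0.0787 0.1402] ang 10.18 z 0.1011 n 405
plane [ 0.0004 -0.0041  0.0336] x [-0.1516 -0.0781] y [-0.0635  0.0744]
slab tool side c [-0.0919  0.011 ] size [0.1202 0.147 ] ang 0.3 z 0.0334 n 842
slab world side c [0.5633 0.0147] size [0.1202 0.147 ] ang 9.45 z 0.1006 n 842
plane [-0.0046 -0.0049  0.0331] x [-0.1493 -0.0328] y [-0.0586  0.0817]
```

View pics/s7.png

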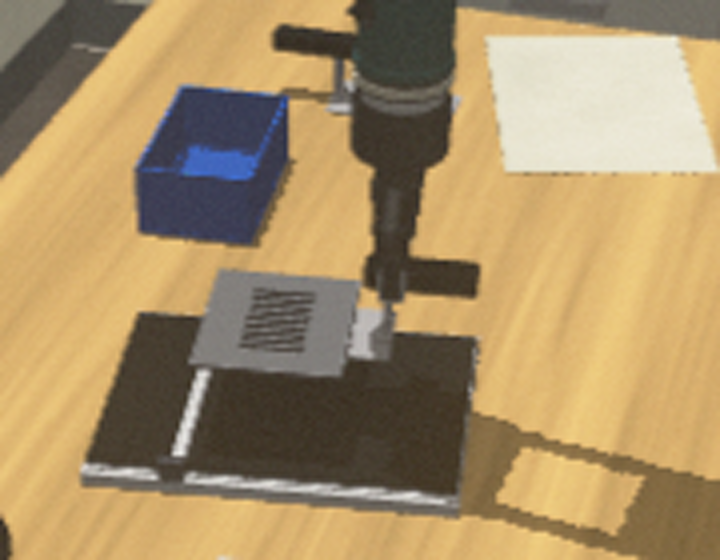

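The picture shows the cover riding flat on the blade at (275,320), square to it, and the plate empty below. Next I carry it smoothly to above the rack.

```bash
cat >> h.py <<'E'
def smooth(q,Q,n,jaw=10,dec=3,start=None):
    p,R=start or cur();sl=Slerp([0,1],Ro.concatenate([R,Q]));w=[]
    for i in range(1,n+1):
        u=i/n;f=u**3*(10-15*u+6*u*u);w.append((p+(np.array(q)-p)*f,sl(f),1))
    return plan(w,jaw,start=(p,R),dec=dec)
RC=np.array([.4664,.3209,0]);YR=np.radians(-1.9)
E
python3 - <<'E'
from h import *
yaw=YR-np.radians(.3);ex=np.array([np.cos(yaw),np.sin(yaw),0]);ey=np.array([-ex[1],ex[0],0])
q=RC-.092*ex-.0053*ey+[0,0,.155];print(q)
smooth(q,tool_R(yaw,np.radians(-.5)),25)
E
```

```text
[0.37426436 0.31913558 0.155     ]
[[[0,0,0,0,0.002,0,10.0],[0,0,0.002,0.002,0.014,-0.001,10.0],[0,0,0.004,0.004,0.033,-0.002,10.0],[0,0.001,0.007,0.007,0.06,-0.004,10.0],[0,0,0.011,0.012,0.09,-0.006,10.0]]]
[[[0.001,0.001,0.015,0.016,0.121,-0.008,10.0],[0,0,0.019,0.022,0.152,-0.011,10.0],[0,0.001,0.022,0.027,0.18,-0.012,10.0],[0.001,0.001,0.025,0.034,0.206,-0.014,10.0],[0,0.001,0.028,0.039,0.227,-0.015,10.0]]]
[[[0.001,0.001,0.03,0.046,0.242,-0.017,10.0],[0.001,0.002,0.03,0.052,0.25,-0.017,10.0],[0,0.001,0.032,0.056,0.253,-0.017,10.0],[0.001,0.001,0.031,0.059,0.249,-0.018,10.0],[0,0.001,0.03,0.061,0.238,-0.016,10.0]]]
[[[0.001,0.001,0.027,0.06,0.222,-0.016,10.0],[0,0.001,0.026,0.057,0.201,-0.014,10.0],[0.001,0.001,0.022,0.052,0.175,-0.013,10.0],[0,0.001,0.018,0.046,0.146,-0.01,10.0],[0,0,0.015,0.037,0.117,-0.008,10.0]]]
[[[0,0.001,0.011,0.029,0.086,-0.007,10.0],[0.001,0,0.007,0.019,0.057,-0.004,10.0],[0,0,0.004,0.011,0.032,-0.002,10.0],[0,0,0.002,0.004,0.013,-0.001,10.0],[0,0,0,0.001,0.002,0,10.0]]]
end [0.3743 0.3192 0.155 ] [ 5.9900e-02  3.1321e+00 -5.0000e-04]
```

Call:
play_rows:
  moves:
    - [[0, 0, 0, 0, 0.002, 0, 10], [0, 0, 0.002, 0.002, 0.014, -0.001, 10], [0, 0, 0.004, 0.004, 0.033, -0.002, 10], [0, 0.001, 0.007, 0.007, 0.06, -0.004, 10], [0, 0, 0.011, 0.012, 0.09, -0.006, 10]]

```text
time: 11.2
tool_pos: [0.469, 0.0075, 0.1346]
tcp_rot: [-0.246, 3.114, 0.004]
wrist_force: [0.1, -1.2, -3.6]
width: 0.258
grip_force: 118.8
```

Call:
play_rows:
  moves:
    - [[0.001, 0.001, 0.015, 0.016, 0.121, -0.008, 10], [0, 0, 0.019, 0.022, 0.152, -0.011, 10], [0, 0.001, 0.022, 0.027, 0.18, -0.012, 10], [0.001, 0.001, 0.025, 0.034, 0.206, -0.014, 10], [0, 0.001, 0.028, 0.039, 0.227, -0.015, 10]]

```text
time: 11.62
tool_pos: [0.4425, 0.0943, 0.1406]
tcp_rot: [-0.16, 3.121, 0.003]
wrist_force: [0.3, 0.7, -3.2]
width: 0.256
grip_force: 118.8
```

Call:
play_rows:
  moves:
    - [[0.001, 0.001, 0.03, 0.046, 0.242, -0.017, 10], [0.001, 0.002, 0.03, 0.052, 0.25, -0.017, 10], [0, 0.001, 0.032, 0.056, 0.253, -0.017, 10], [0.001, 0.001, 0.031, 0.059, 0.249, -0.018, 10], [0, 0.001, 0.03, 0.061, 0.238, -0.016, 10]]

```text
time: 12.03
tool_pos: [0.4055, 0.2159, 0.1489]
tcp_rot: [-0.042, 3.128, 0.002]
wrist_force: [0.0, 0.8, -2.9]
width: 0.255
grip_force: 118.8
```

Call:
play_rows:
  moves:
    - [[0.001, 0.001, 0.027, 0.06, 0.222, -0.016, 10], [0, 0.001, 0.026, 0.057, 0.201, -0.014, 10], [0.001, 0.001, 0.022, 0.052, 0.175, -0.013, 10], [0, 0.001, 0.018, 0.046, 0.146, -0.01, 10], [0, 0, 0.015, 0.037, 0.117, -0.008, 10]]

```text
time: 12.45
tool_pos: [0.3796, 0.3019, 0.1546]
tcp_rot: [0.04, 3.13, 0.001]
wrist_force: [-0.6, 1.7, -3.0]
width: 0.259
grip_force: 118.8
```

Call:
play_rows:
  moves:
    - [[0, 0.001, 0.011, 0.029, 0.086, -0.007, 10], [0.001, 0, 0.007, 0.019, 0.057, -0.004, 10], [0, 0, 0.004, 0.011, 0.032, -0.002, 10], [0, 0, 0.002, 0.004, 0.013, -0.001, 10], [0, 0, 0, 0.001, 0.002, 0, 10]]

```text
time: 12.87
tool_pos: [0.3749, 0.319, 0.1556]
tcp_rot: [0.06, 3.13, -0.001]
wrist_force: [-0.1, 0.2, -3.4]
width: 0.261
grip_force: 118.8
```

```bash
python3 - <<'E'
from h import *
print(*[x if i==0 else x.as_rotvec() for i,x in enumerate(cur())],bot.read_state()["wrist_force"]);tip()
slab("top");slab("side")
E
```

```text
[0.37488991 0.3190154  0.1556251 ] [ 5.99668298e-02  3.13040003e+00 -1.06929260e-03] [-0.12382685  0.17426509 -3.42926181]
tip [0.5053 0.314  0.113 ] s 0.0359 lat 0.3167 yaw,pitch,roll [-2.19 -0.61 -0.03]
slab tool top c [-0.0915  0.006 ] size [0.1189 0.1411] ang 0.33 z 0.0333 n 1829
slab world top c [0.467  0.3212] size [0.1411 0.1189] ang 87.46 z 0.1234 n 1829
plane [-0.003   0.0002  0.0329] x [-0.1495 -0.0335] y [-0.0634  0.0724]
slab tool side c [-0.0902  0.0102] size [0.1451 0.1188] ang 89.7 z 0.0331 n 1440
slab world side c [0.4659 0.3253] size [0.1451 0.1188] ang 88.05 z 0.1234 n 1440
plane [-0.0055 -0.0055  0.0327] x [-0.1478 -0.0319] y [-0.0596  0.0793]
```

The cover sits at (0.467, 0.321), yaw −2.5°, against the rack at (0.4664, 0.3209), yaw −1.9°. Both cameras agree to about 1 mm, so I lower.

Call:
play_rows:
  moves:
    - [[0, 0, 0, 0, 0, 0.05, 10], [0, 0, 0, 0, 0, 0.1, 10], [0, 0, 0, 0, 0, 0.12, 10], [0, 0, 0, 0, 0, 0.11, 10], [0, 0, 0, 0, 0, 0.07, 10]]

```text
time: 13.38
tool_pos: [0.3742, 0.3179, 0.108]
tcp_rot: [0.061, 3.133, -0.004]
wrist_force: [-1.0, -0.3, -3.4]
width: 0.263
grip_force: 118.8
```

Call:
play_rows:
  moves:
    - [[0, 0, 0, 0, 0, 0.04, 10], [0, 0, 0, 0, 0, 0.03, 10], [0, 0, 0, 0, 0, 0.02, 10], [0, 0, 0, 0, 0, 0.02, 10], [0, 0, 0, 0, 0, 0.03, 10]]

```text
time: 13.8
tool_pos: [0.3764, 0.3197, 0.0974]
tcp_rot: [0.06, 3.129, 0.001]
wrist_force: [-0.1, 0.8, -2.2]
width: 0.257
grip_force: 118.8
```

Call:
play_rows:
  moves:
    - [[0, 0, 0, 0, 0, 0.04, 10], [0, 0, 0, 0, 0, 0.05, 10], [0, 0, 0, 0, 0, 0.05, 10], [0, 0, 0, 0, 0, 0, 10], [0, 0, 0, 0, 0, 0, 10]]

```text
time: 14.22
tool_pos: [0.3753, 0.3188, 0.0821]
tcp_rot: [0.06, 3.131, -0.002]
wrist_force: [0.2, 0.4, -3.0]
width: 0.261
grip_force: 118.8
```

```bash
python3 - <<'E'
from h import *
print(bot.read_state()["wrist_force"]);t,e=tip();p,R=cur()
slab("top",top=p[2]-.069);slab("side",top=p[2]-.069)
E
```

```text
[ 0.20152207  0.38056976 -2.9977761 ]
tip [0.5057 0.3137 0.0394] s 0.0363 lat 0.3163 yaw,pitch,roll [-2.19 -0.56 -0.06]
slab tool top c [-0.0918  0.0051] size [0.1188 0.1411] ang 0.57 z 0.0139 n 1447
slab world top c [0.4677 0.3205] size [0.1412 0.1188] ang 87.21 z 0.0695 n 1447
plane [-0.0072 -0.001   0.0132] x [-0.1499 -0.0341] y [-0.0641  0.0716]
slab tool side c [-0.0899  0.0108] size [0.1444 0.1182] ang 89.6 z 0.0144 n 1288
slab world side c [0.4662 0.3265] size [0.1444 0.1183] ang 88.2 z 0.0692 n 1288
plane [-0.0075 -0.0018  0.0136] x [-0.1465 -0.0321] y [-0.058   0.0794]
```

The cover rests on the rails: its top is at 69.5 mm, against 69 expected, and it is about 1 mm off centre with yaw about −2.5°. The blade is 18 mm below it. I draw the spatula out.

Call:
play_rows:
  moves:
    - [[0, 0, 0, 0.05, 0, 0, 10], [0, 0, 0, 0.13, 0, 0, 10], [0, 0, 0, 0.2, 0, 0, 10], [0, 0, 0, 0.22, 0, 0, 10], [0, 0, 0, 0.22, 0, 0, 10]]

```text
time: 14.73
tool_pos: [0.2921, 0.3219, 0.0818]
tcp_rot: [0.061, 3.131, -0.001]
wrist_force: [0.4, 0.5, -1.3]
width: 0.257
grip_force: 118.8
```

Call:
play_rows:
  moves:
    - [[0, 0, 0, 0.22, 0, 0, 10], [0, 0, 0, 0.16, 0, 0, 10], [0, 0, 0, 0.08, 0, 0, 10], [0, 0, 0, 0, 0, 0, 10], [0, 0, 0, 0, 0, 0, 10]]

```text
time: 15.15
tool_pos: [0.2477, 0.3242, 0.0816]
tcp_rot: [0.058, 3.129, 0.0]
wrist_force: [0.2, -0.4, -3.3]
width: 0.259
grip_force: 118.9
```

```bash
python3 - <<'E'
from h import *
print(bot.read_state()["wrist_force"]);t,e=tip();p,R=cur();print(p)
c=cam("top");W=pts(c);m=box(165,260,245,335)&(np.abs(W[...,2]-.069)<.004);rect(W,big(m)&~np.isnan(W[...,0]),"cover")
a=np.array([p[0],p[1],.15]);Q=tool_R(0)
print("move");plan([(a,R,3),((.385,.17,.15),Q,7),((.385,.17,.056),Q,5)],10)
E
```

```text
[ 0.17200707 -0.38634029 -3.31512023]
tip [0.3781 0.3194 0.0391] s -0.0884 lat 0.3435 yaw,pitch,roll [-2.12 -0.67  0.03]
[0.24772987 0.32423925 0.0816276 ]
cover c [0.4674 0.3192] size [0.1384 0.1203] ang 88.45 z 0.0689 n 1800
move
[[[0,0,0,0,0,-0.23,10.0],[0,0,0,0,0,-0.23,10.0],[0,0,0,0,0,-0.22,10.0],[0,0,-0.01,-0.2,-0.21,0,10.0],[0,0.01,-0.01,-0.21,-0.22,0,10.0]]]
[[[0,0,-0.01,-0.2,-0.21,0,10.0],[0,0,-0.01,-0.2,-0.22,0.01,10.0],[0,0.01,-0.01,-0.2,-0.22,0,10.0],[0,0,-0.01,-0.2,-0.21,0,10.0],[0,0,-0.02,-0.2,-0.22,0,10.0]]]
[[[0,0,0,0,0,0.19,10.0],[0,0,0,0,0,0.18,10.0],[0,0,0,0,0,0.19,10.0],[0,0,0,0,0,0.19,10.0],[0,0,0,0,0,0.19,10.0]]]
end [0.3852 0.1703 0.0556] [-3.6000e-03  3.1397e+00  8.0000e-04]
```

Call:
play_rows:
  moves:
    - [[0, 0, 0, 0, 0, -0.23, 10], [0, 0, 0, 0, 0, -0.23, 10], [0, 0, 0, 0, 0, -0.22, 10], [0, 0, -0.01, -0.2, -0.21, 0, 10], [0, 0.01, -0.01, -0.21, -0.22, 0, 10]]

```text
time: 15.62
tool_pos: [0.2888, 0.2812, 0.1524]
tcp_rot: [0.039, 3.131, 0.005]
wrist_force: [0.2, 0.7, -3.3]
width: 0.259
grip_force: 118.9
```

Call:
play_rows:
  moves:
    - [[0, 0, -0.01, -0.2, -0.21, 0, 10], [0, 0, -0.01, -0.2, -0.22, 0.01, 10], [0, 0.01, -0.01, -0.2, -0.22, 0, 10], [0, 0, -0.01, -0.2, -0.21, 0, 10], [0, 0, -0.02, -0.2, -0.22, 0, 10]]

```text
time: 16.03
tool_pos: [0.3866, 0.1682, 0.1496]
tcp_rot: [-0.001, 3.14, -0.0]
wrist_force: [-0.4, 0.2, -2.2]
width: 0.259
grip_force: 119.0
```

Call:
play_rows:
  moves:
    - [[0, 0, 0, 0, 0, 0.19, 10], [0, 0, 0, 0, 0, 0.18, 10], [0, 0, 0, 0, 0, 0.19, 10], [0, 0, 0, 0, 0, 0.19, 10], [0, 0, 0, 0, 0, 0.19, 10]]

```text
time: 16.45
tool_pos: [0.3861, 0.1692, 0.0546]
tcp_rot: [0.0, 3.14, -0.0]
wrist_force: [-0.2, 0.3, -2.7]
width: 0.257
grip_force: 119.1
```

Call:
play_rows:
  moves:
    - [[0, 0, 0, 0, 0, 0.06, 10], [0, 0, 0, 0, 0, 0.03, 10], [0, 0, 0, 0, 0, 0.02, 10], [0, 0, 0, 0, 0, 0, 10], [0, 0, 0, 0, 0, 0, 10]]

```text
time: 16.87
tool_pos: [0.3858, 0.1701, 0.0453]
tcp_rot: [-0.003, 3.139, 0.001]
wrist_force: [0.1, -0.4, -2.0]
width: 0.259
grip_force: 119.0
```

Nearly down. I lower another 1.5 mm, release and rise.

Call:
play_rows:
  moves:
    - [[0, 0, 0, 0, 0, 0.015, 10], [0, 0, 0, 0, 0, 0, 10], [0, 0, 0, 0, 0, 0, 10]]

```text
time: 17.12
tool_pos: [0.3858, 0.1702, 0.0437]
tcp_rot: [-0.003, 3.138, 0.001]
wrist_force: [-0.4, 1.2, 0.8]
width: 0.261
grip_force: 119.3
```

Call:
play_rows:
  moves:
    - [[0, 0, 0, 0, 0, 0, 40], [0, 0, 0, 0, 0, 0, 70], [0, 0, 0, 0, 0, 0, 70], [0, 0, 0, 0, 0, 0, 70], [0, 0, 0, 0, 0, 0, 70]]

```text
time: 17.53
tool_pos: [0.3846, 0.1697, 0.0427]
tcp_rot: [-0.003, 3.141, -0.001]
wrist_force: [0.3, 0.1, -0.9]
width: 0.82
grip_force: 0.0
```

Call:
play_rows:
  moves:
    - [[0, 0, 0, 0, 0, -0.1, 70], [0, 0, 0, 0, 0, -0.3, 70], [0, 0, 0, 0, 0, -0.4, 70], [0, 0, 0, 0, 0, -0.4, 70], [0, 0, 0, 0, 0, -0.2, 70]]

```text
time: 17.95
tool_pos: [0.3868, 0.1706, 0.1884]
tcp_rot: [-0.003, 3.134, 0.003]
wrist_force: [0.6, 0.2, 0.7]
width: 0.82
grip_force: 0.0
```

Call:
play_rows:
  moves:
    - [[0, 0, 0, 0, -0.3, 0, 70], [0, 0, 0, 0, -0.4, 0, 70], [0, 0, 0, 0, -0.4, 0, 70], [0, 0, 0, 0, -0.4, 0, 70], [0, 0, 0, 0, -0.2, 0, 70]]

```text
time: 18.37
tool_pos: [0.3845, -0.0033, 0.1838]
tcp_rot: [-0.001, 3.14, -0.003]
wrist_force: [0.6, 0.7, -0.7]
width: 0.82
grip_force: 0.0
```

```bash
python3 - <<'E'
from h import *
p,R=cur();print(p)
c=cam("top");W=pts(c);z=W[...,2];I=c["image"].astype(int);g=I.mean(-1);sat=I.max(-1)-I.min(-1)
m=box(165,260,245,335)&(np.abs(z-.069)<.004);m=big(m)&~np.isnan(z);rect(W,m,"cover")
q=W[m];print(np.linalg.lstsq(np.c_[q[:,:2]-q[:,:2].mean(0),np.ones(len(q))],q[:,2],rcond=None)[0].round(4))
m=(W[...,0]>.3)&(W[...,0]<.55)&(W[...,1]>.11)&(W[...,1]<.23)&(sat<25)&(g>90)&(z<.02);rect(W,big(m)&~np.isnan(z),"blade")
q=W[big(m)];print(np.linalg.lstsq(np.c_[q[:,:2]-q[:,:2].mean(0),np.ones(len(q))],q[:,2],rcond=None)[0].round(4))
rect(W,big(box(185,250,160,230)&(z>.03)),"spool")
rect(W,big(box(390,475,165,230)&(z>.05)&(z<.08)),"bin")
rect(W,big(box(110,150,220,300)&(z>.02)),"profile")
cv2.imwrite("pics/end.png",c["image"][...,::-1])
E
```

```text
[ 0.38447762 -0.0032614   0.18378441]
cover c [0.4665 0.3285] size [0.1558 0.1185] ang 88.02 z 0.0687 n 1860
[0.0281 0.0113 0.0678]
blade c [0.4451 0.1671] size [0.1341 0.0694] ang 1.04 z 0.0016 n 1009
 ** On entry to DLASCL parameter number  4 had an illegal value
 ** On entry to DLASCL parameter number  4 had an illegal valueTraceback (most recent call last):
  File "<stdin>", line 7, in <module>
    x, resids, rank, s = _umath_linalg.lstsq(a, b, rcond,
                         ~~~~~~~~~~~~~~~~~~~^^^^^^^^^^^^^
                                             signature=signature)
                                             ^^^^^^^^^^^^^^^^^^^^
    raise LinAlgError("SVD did not converge in Linear Least Squares")
numpy.linalg.LinAlgError: SVD did not converge in Linear Least Squares
```

```bash
python3 - <<'E'
from h import *
c=cam("top");W=pts(c);z=np.nan_to_num(W[...,2],nan=-1);I=c["image"].astype(int);g=I.mean(-1);sat=I.max(-1)-I.min(-1)
def f(m,n):
    rect(W,m,n);q=W[m];print("  slope",np.linalg.lstsq(np.c_[q[:,:2]-q[:,:2].mean(0),np.ones(len(q))],q[:,2],rcond=None)[0].round(4))
f(box(165,260,245,335)&(np.abs(z-.069)<.004)&(sat<30),"cover")
B=(W[...,0]>.3)&(W[...,0]<.55)&(W[...,1]>.11)&(W[...,1]<.22)
f(B&(sat<25)&(g>90)&(z<.01),"blade");f(B&(np.abs(z-.071)<.004),"handle")
f(box(185,250,160,230)&(z>.03),"spool");f(box(390,475,165,230)&(z>.05)&(z<.08),"bin");f(box(110,150,220,300)&(z>.025),"profile")
cv2.imwrite("pics/end.png",c["image"][...,::-1])
E
```

```text
cover c [0.4518 0.2731] size [0.2645 0.1493] ang 72.39 z 0.0689 n 2071
  slope [-0.0021 -0.0025  0.0689]
blade c [0.4676 0.1598] size [0.0918 0.1685] ang 87.35 z 0.0016 n 1012
  slope [0.002  0.0034 0.0016]
handle c [0.3664 0.1696] size [0.0878 0.0241] ang 0.24 z 0.0705 n 254
  slope [ 0.0068 -0.014   0.0706]
spool c [0.7513 0.3041] size [0.1507 0.1482] ang 26.93 z 0.0502 n 1999
  slope [ 0.0001 -0.0026  0.0502]
bin c [ 0.7369 -0.3246] size [0.113  0.1724] ang 4.96 z 0.0654 n 585
  slope [-0.0062  0.0031  0.0639]
profile c [0.5633 0.5523] size [0.1814 0.0331] ang 20.04 z 0.03 n 669
  slope [0.002  0.0034 0.0303]
```

View pics/end.png

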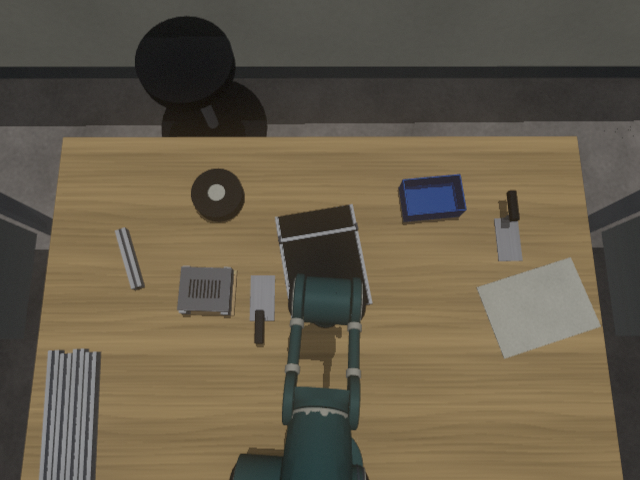

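The cover at (205,290) sits flat and centred on the rack, and the spatula lies flat at (262,305), released. Spool, bin and profile are where they were, and the arm is clear, so I hand in.

```bash
python3 -c "
from workcell import bot
print(bot.finish_job())"
```

```text
the job is handed in; nothing more can be done
None
```

I handed the job in after about 18 s of robot time; no verdict came back. The cover rests flat on the rack rails, centred within about 2 mm and square to about 1°. The spatula lies flat and released on the bench, and the spool, bin and profile are where they were.

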